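# Load the steriliser rack in setting order

## Task

Move the four washed instruments from the draining rack in the grey drip tray to the steel steriliser rack one at a time, keeping their order: start with the one next to the draining rack's loop, lay it in the cradle next to the steriliser rack's own loop, and go on along the row. Each must lie across both rails, down in its cradle with its handle centred. When all four are in, swing the hold-down bar shut over them, and do not disturb the white mixing cup.

Things in the scene. Friction and masses are not known exactly. Their poses are not given: they have to be found in the camera images.
- drain_rack: Rack of dark rubber rails, fixed in a grey drip tray (256 mm in y, 178 in x, rim 16). Origin: centre, worktop level; x away from robot, y along the row. White loop at +y end (to y = 116). One instrument in each cradle at the start, along x. Cradles (pairs of splayed fingers on two rails at x = -28, +28 mm), first to fourth at y = 67.5, 22.5, -22.5, -67.5 mm; floors 30 mm above worktop, 17 mm wide, mouth 26 mm, finger tops 48 mm up; open between the rails down to 8 mm.
- steri_rack: Steel tray, fixed, 130 mm in x, 204 in y, rim 16, blue rails, hold-down bar. Origin: centre, worktop level; x away from robot, y along the row. Steel loop at -y end (to y = -132). Lay instruments along x. Cradles (pairs of splayed fingers on two rails at x = -28, +28 mm), first to fourth at y = -67.5, -22.5, 22.5, 67.5 mm; floors 30 mm above worktop, 17 mm wide, mouth 26 mm, finger tops 48 mm up; open between the rails down to 3 mm.
- mirror_mid (a point): Mouth mirror: steel handle 8 mm wide and 8 mm high with a tilted round mirror 22 mm across (top 17 mm up) at its -y end, 159 mm long. Lies along its own y axis. This point: where to grip, on the handle's middle, half-way up; the handle runs from 48 mm towards -y to 77 mm towards +y.
- scaler_mid (a point): Scaler: steel handle 8 mm wide and 8 mm high with a thin hooked tip at each end (the hooks reach 26 mm across), 163 mm long. Lies along its own y axis. This point: where to grip, on the handle's middle, half-way up; the handle runs from 70 mm towards -y to 54 mm towards +y.
- pusher_mid (a point): Cuticle pusher: straight slim steel handle 8 mm wide and 8 mm high with small straight ends, 155 mm long. Lies along its own y axis. This point: where to grip, on the handle's middle, half-way up; the handle runs from 70 mm towards -y to 54 mm towards +y.
- tweezers_mid (a point): Tweezers: flat and tapering, the shortest, 116 mm long, 12 mm wide and 6 mm high at the grip. Lies along its own y axis. This point: where to grip, on the handle's middle, half-way up; they reach 66 mm towards -y and 50 mm towards +y.
- hold_bar (a joint): Hinge of the steriliser rack's hold-down bar, rad: 0 shut, level over the handles; 1.57 upright; 2.15 to 2.35 at the start, leaning back beyond the rack's rear (+x); stop 2.35. Hinge line along the rack's y at x = +55 mm, 44.5 mm above worktop. A light push from behind (towards the rack's -x) takes it over; well past upright it falls shut by its weight.
- bar_middle (a point): Middle of the hold-down bar's black rubber sleeve (8.4 mm thick, 170 mm long, along the rack's y), 55 mm from the hinge line. About 84 to 90 mm above the worktop at the start, 100 when upright. Shut, it lies over the rack's centre line x = 0.
- mixing_cup: Small white mixing cup, 42 mm wide and 32 mm high, loose, standing between the two racks; not to be disturbed. Origin at the centre of its foot.
There are look-alikes about, which are no part of the job. Leave any green look-alike of the part that bears tweezers_mid alone.

How it is judged:
On the way, in this order (a step that is already met when the one before it is completed fails the run):
1. the first instrument from the draining rack's loop end lies in the first cradle from the steriliser rack's loop end, while those after it still lie in the draining rack (((x of mirror_mid in the frame of steri_rack between -0.02 and 0.02 m and y of mirror_mid in the frame of steri_rack between -0.0795 and -0.0555 m and z of mirror_mid in the frame of steri_rack between 0.026 and 0.041 m and angle between the y axis of mirror_mid and the x axis of steri_rack, either way round below 0.2 rad) or (x of scaler_mid in the frame of steri_rack between -0.02 and 0.02 m and y of scaler_mid in the frame of steri_rack between -0.0795 and -0.0555 m and z of scaler_mid in the frame of steri_rack between 0.026 and 0.041 m and angle between the y axis of scaler_mid and the x axis of steri_rack, either way round below 0.2 rad) or (x of pusher_mid in the frame of steri_rack between -0.02 and 0.02 m and y of pusher_mid in the frame of steri_rack between -0.0795 and -0.0555 m and z of pusher_mid in the frame of steri_rack between 0.026 and 0.041 m and angle between the y axis of pusher_mid and the x axis of steri_rack, either way round below 0.2 rad) or (x of tweezers_mid in the frame of steri_rack between -0.02 and 0.02 m and y of tweezers_mid in the frame of steri_rack between -0.0795 and -0.0555 m and z of tweezers_mid in the frame of steri_rack between 0.026 and 0.041 m and angle between the y axis of tweezers_mid and the x axis of steri_rack, either way round below 0.2 rad)) and (y of mirror_mid in the frame of drain_rack between 0.0085 and 0.0365 m or y of scaler_mid in the frame of drain_rack between 0.0085 and 0.0365 m or y of pusher_mid in the frame of drain_rack between 0.0085 and 0.0365 m or y of tweezers_mid in the frame of drain_rack between 0.0085 and 0.0365 m) and (y of mirror_mid in the frame of drain_rack between -0.0365 and -0.0085 m or y of scaler_mid in the frame of drain_rack between -0.0365 and -0.0085 m or y of pusher_mid in the frame of drain_rack between -0.0365 and -0.0085 m or y of tweezers_mid in the frame of drain_rack between -0.0365 and -0.0085 m) and (y of mirror_mid in the frame of drain_rack between -0.0815 and -0.0535 m or y of scaler_mid in the frame of drain_rack between -0.0815 and -0.0535 m or y of pusher_mid in the frame of drain_rack between -0.0815 and -0.0535 m or y of tweezers_mid in the frame of drain_rack between -0.0815 and -0.0535 m)), for 0.2 s.
2. the second instrument from the draining rack's loop end lies in the second cradle from the steriliser rack's loop end, while those after it still lie in the draining rack (((x of mirror_mid in the frame of steri_rack between -0.02 and 0.02 m and y of mirror_mid in the frame of steri_rack between -0.0345 and -0.0105 m and z of mirror_mid in the frame of steri_rack between 0.026 and 0.041 m and angle between the y axis of mirror_mid and the x axis of steri_rack, either way round below 0.2 rad) or (x of scaler_mid in the frame of steri_rack between -0.02 and 0.02 m and y of scaler_mid in the frame of steri_rack between -0.0345 and -0.0105 m and z of scaler_mid in the frame of steri_rack between 0.026 and 0.041 m and angle between the y axis of scaler_mid and the x axis of steri_rack, either way round below 0.2 rad) or (x of pusher_mid in the frame of steri_rack between -0.02 and 0.02 m and y of pusher_mid in the frame of steri_rack between -0.0345 and -0.0105 m and z of pusher_mid in the frame of steri_rack between 0.026 and 0.041 m and angle between the y axis of pusher_mid and the x axis of steri_rack, either way round below 0.2 rad) or (x of tweezers_mid in the frame of steri_rack between -0.02 and 0.02 m and y of tweezers_mid in the frame of steri_rack between -0.0345 and -0.0105 m and z of tweezers_mid in the frame of steri_rack between 0.026 and 0.041 m and angle between the y axis of tweezers_mid and the x axis of steri_rack, either way round below 0.2 rad)) and (y of mirror_mid in the frame of drain_rack between -0.0365 and -0.0085 m or y of scaler_mid in the frame of drain_rack between -0.0365 and -0.0085 m or y of pusher_mid in the frame of drain_rack between -0.0365 and -0.0085 m or y of tweezers_mid in the frame of drain_rack between -0.0365 and -0.0085 m) and (y of mirror_mid in the frame of drain_rack between -0.0815 and -0.0535 m or y of scaler_mid in the frame of drain_rack between -0.0815 and -0.0535 m or y of pusher_mid in the frame of drain_rack between -0.0815 and -0.0535 m or y of tweezers_mid in the frame of drain_rack between -0.0815 and -0.0535 m)), for 0.2 s.
3. the third instrument from the draining rack's loop end lies in the third cradle from the steriliser rack's loop end, while those after it still lie in the draining rack (((x of mirror_mid in the frame of steri_rack between -0.02 and 0.02 m and y of mirror_mid in the frame of steri_rack between 0.0105 and 0.0345 m and z of mirror_mid in the frame of steri_rack between 0.026 and 0.041 m and angle between the y axis of mirror_mid and the x axis of steri_rack, either way round below 0.2 rad) or (x of scaler_mid in the frame of steri_rack between -0.02 and 0.02 m and y of scaler_mid in the frame of steri_rack between 0.0105 and 0.0345 m and z of scaler_mid in the frame of steri_rack between 0.026 and 0.041 m and angle between the y axis of scaler_mid and the x axis of steri_rack, either way round below 0.2 rad) or (x of pusher_mid in the frame of steri_rack between -0.02 and 0.02 m and y of pusher_mid in the frame of steri_rack between 0.0105 and 0.0345 m and z of pusher_mid in the frame of steri_rack between 0.026 and 0.041 m and angle between the y axis of pusher_mid and the x axis of steri_rack, either way round below 0.2 rad) or (x of tweezers_mid in the frame of steri_rack between -0.02 and 0.02 m and y of tweezers_mid in the frame of steri_rack between 0.0105 and 0.0345 m and z of tweezers_mid in the frame of steri_rack between 0.026 and 0.041 m and angle between the y axis of tweezers_mid and the x axis of steri_rack, either way round below 0.2 rad)) and (y of mirror_mid in the frame of drain_rack between -0.0815 and -0.0535 m or y of scaler_mid in the frame of drain_rack between -0.0815 and -0.0535 m or y of pusher_mid in the frame of drain_rack between -0.0815 and -0.0535 m or y of tweezers_mid in the frame of drain_rack between -0.0815 and -0.0535 m)), for 0.2 s.
4. the fourth instrument from the draining rack's loop end lies in the fourth cradle from the steriliser rack's loop end, while those after it still lie in the draining rack (((x of mirror_mid in the frame of steri_rack between -0.02 and 0.02 m and y of mirror_mid in the frame of steri_rack between 0.0555 and 0.0795 m and z of mirror_mid in the frame of steri_rack between 0.026 and 0.041 m and angle between the y axis of mirror_mid and the x axis of steri_rack, either way round below 0.2 rad) or (x of scaler_mid in the frame of steri_rack between -0.02 and 0.02 m and y of scaler_mid in the frame of steri_rack between 0.0555 and 0.0795 m and z of scaler_mid in the frame of steri_rack between 0.026 and 0.041 m and angle between the y axis of scaler_mid and the x axis of steri_rack, either way round below 0.2 rad) or (x of pusher_mid in the frame of steri_rack between -0.02 and 0.02 m and y of pusher_mid in the frame of steri_rack between 0.0555 and 0.0795 m and z of pusher_mid in the frame of steri_rack between 0.026 and 0.041 m and angle between the y axis of pusher_mid and the x axis of steri_rack, either way round below 0.2 rad) or (x of tweezers_mid in the frame of steri_rack between -0.02 and 0.02 m and y of tweezers_mid in the frame of steri_rack between 0.0555 and 0.0795 m and z of tweezers_mid in the frame of steri_rack between 0.026 and 0.041 m and angle between the y axis of tweezers_mid and the x axis of steri_rack, either way round below 0.2 rad))), for 0.2 s.
5. all four lie in their cradles and the hold-down bar is down (((x of mirror_mid in the frame of steri_rack between -0.02 and 0.02 m and y of mirror_mid in the frame of steri_rack between -0.0795 and -0.0555 m and z of mirror_mid in the frame of steri_rack between 0.026 and 0.041 m and angle between the y axis of mirror_mid and the x axis of steri_rack, either way round below 0.2 rad) or (x of scaler_mid in the frame of steri_rack between -0.02 and 0.02 m and y of scaler_mid in the frame of steri_rack between -0.0795 and -0.0555 m and z of scaler_mid in the frame of steri_rack between 0.026 and 0.041 m and angle between the y axis of scaler_mid and the x axis of steri_rack, either way round below 0.2 rad) or (x of pusher_mid in the frame of steri_rack between -0.02 and 0.02 m and y of pusher_mid in the frame of steri_rack between -0.0795 and -0.0555 m and z of pusher_mid in the frame of steri_rack between 0.026 and 0.041 m and angle between the y axis of pusher_mid and the x axis of steri_rack, either way round below 0.2 rad) or (x of tweezers_mid in the frame of steri_rack between -0.02 and 0.02 m and y of tweezers_mid in the frame of steri_rack between -0.0795 and -0.0555 m and z of tweezers_mid in the frame of steri_rack between 0.026 and 0.041 m and angle between the y axis of tweezers_mid and the x axis of steri_rack, either way round below 0.2 rad)) and ((x of mirror_mid in the frame of steri_rack between -0.02 and 0.02 m and y of mirror_mid in the frame of steri_rack between -0.0345 and -0.0105 m and z of mirror_mid in the frame of steri_rack between 0.026 and 0.041 m and angle between the y axis of mirror_mid and the x axis of steri_rack, either way round below 0.2 rad) or (x of scaler_mid in the frame of steri_rack between -0.02 and 0.02 m and y of scaler_mid in the frame of steri_rack between -0.0345 and -0.0105 m and z of scaler_mid in the frame of steri_rack between 0.026 and 0.041 m and angle between the y axis of scaler_mid and the x axis of steri_rack, either way round below 0.2 rad) or (x of pusher_mid in the frame of steri_rack between -0.02 and 0.02 m and y of pusher_mid in the frame of steri_rack between -0.0345 and -0.0105 m and z of pusher_mid in the frame of steri_rack between 0.026 and 0.041 m and angle between the y axis of pusher_mid and the x axis of steri_rack, either way round below 0.2 rad) or (x of tweezers_mid in the frame of steri_rack between -0.02 and 0.02 m and y of tweezers_mid in the frame of steri_rack between -0.0345 and -0.0105 m and z of tweezers_mid in the frame of steri_rack between 0.026 and 0.041 m and angle between the y axis of tweezers_mid and the x axis of steri_rack, either way round below 0.2 rad)) and ((x of mirror_mid in the frame of steri_rack between -0.02 and 0.02 m and y of mirror_mid in the frame of steri_rack between 0.0105 and 0.0345 m and z of mirror_mid in the frame of steri_rack between 0.026 and 0.041 m and angle between the y axis of mirror_mid and the x axis of steri_rack, either way round below 0.2 rad) or (x of scaler_mid in the frame of steri_rack between -0.02 and 0.02 m and y of scaler_mid in the frame of steri_rack between 0.0105 and 0.0345 m and z of scaler_mid in the frame of steri_rack between 0.026 and 0.041 m and angle between the y axis of scaler_mid and the x axis of steri_rack, either way round below 0.2 rad) or (x of pusher_mid in the frame of steri_rack between -0.02 and 0.02 m and y of pusher_mid in the frame of steri_rack between 0.0105 and 0.0345 m and z of pusher_mid in the frame of steri_rack between 0.026 and 0.041 m and angle between the y axis of pusher_mid and the x axis of steri_rack, either way round below 0.2 rad) or (x of tweezers_mid in the frame of steri_rack between -0.02 and 0.02 m and y of tweezers_mid in the frame of steri_rack between 0.0105 and 0.0345 m and z of tweezers_mid in the frame of steri_rack between 0.026 and 0.041 m and angle between the y axis of tweezers_mid and the x axis of steri_rack, either way round below 0.2 rad)) and ((x of mirror_mid in the frame of steri_rack between -0.02 and 0.02 m and y of mirror_mid in the frame of steri_rack between 0.0555 and 0.0795 m and z of mirror_mid in the frame of steri_rack between 0.026 and 0.041 m and angle between the y axis of mirror_mid and the x axis of steri_rack, either way round below 0.2 rad) or (x of scaler_mid in the frame of steri_rack between -0.02 and 0.02 m and y of scaler_mid in the frame of steri_rack between 0.0555 and 0.0795 m and z of scaler_mid in the frame of steri_rack between 0.026 and 0.041 m and angle between the y axis of scaler_mid and the x axis of steri_rack, either way round below 0.2 rad) or (x of pusher_mid in the frame of steri_rack between -0.02 and 0.02 m and y of pusher_mid in the frame of steri_rack between 0.0555 and 0.0795 m and z of pusher_mid in the frame of steri_rack between 0.026 and 0.041 m and angle between the y axis of pusher_mid and the x axis of steri_rack, either way round below 0.2 rad) or (x of tweezers_mid in the frame of steri_rack between -0.02 and 0.02 m and y of tweezers_mid in the frame of steri_rack between 0.0555 and 0.0795 m and z of tweezers_mid in the frame of steri_rack between 0.026 and 0.041 m and angle between the y axis of tweezers_mid and the x axis of steri_rack, either way round below 0.2 rad)) and value of joint hold_bar below 0.15 rad), for 0.2 s.
At the end, for the whole second after the job is handed in: Each steriliser cradle holds one instrument along it (0.2 rad), its listed point within 12 mm of the cradle's centre line, 20 mm of midway between the rails and 26 to 41 mm high, in the order asked; the bar is within 0.15 rad of shut; all at rest, the cup within 15 mm of its place (all of step 5 and distance of mixing_cup from where it was at the start of the episode below 0.015 m and linear speed of each of mirror, scaler, pusher, tweezers below 0.02 m/s); the robot touches nothing.
It fails at once if the mixing cup is knocked away or over (distance of mixing_cup from where it was at the start of the episode above 0.015 m or angle between mixing_cup's own z axis and vertical above 0.5 rad).
It also fails if it takes over 115 s, if anything falls off the work surface, if the arm or the gripper's body presses on something with over 40 N, if the wrist force passes 120 N, or if a joint passes its speed limit or range.

## Robot

A 6-joint arm with a two-finger parallel gripper is mounted at the origin on a cart in front of the work surface, level with it; the furniture and walls round the work are solid. World frame = base frame: x ahead of the robot, y to its left, z up, the work surface at z = 0. Lengths are in m, angles in rad, forces in N, time in s.
With the tool pointing down it reaches from about 0.325 to 0.85 m from the base axis. Payload 4.4 kg.
Tool frame: the origin (TCP) lies on the centre line of the jaws, within the pads' length; the fingertips stand 22 mm ahead of it and the grasp point (between the pads) lies 3 mm ahead of it (robot.tip_extent is the z of the fingertips in the tool frame, in m); z points along the fingers, y is the line along which they close (so a half turn about z gives the same grasp; the last joint's range is limited). The gripper opens to 94 mm and grips with 3 to 60 N. Pads are 16 mm wide; open, the fingers measure 119 mm over their backs; the gripper's body (75 mm by 177 mm) begins 78 mm behind the grasp point.
Start: joints at [-1.361, 0.207, 1.542, -0, 1.393, -0.15], TCP at [0.203, -0.538, 0.227] pointing down, gripper open.
Joint ranges: [-2.73, 2.73], [-0.86, 2.22], [0.23, 2.46], [-1.11, 4.25], [0.08, 2.63], [-2.82, 2.82]. Speed limits (rad/s): [2.79, 2.79, 3.14, 3.14, 3.14, 3.14].

## Interface

Orientations are given as a unit quaternion [x, y, z, w].
In Python, from cell import monitor, viewer, robot, finder gives the robot as it stands.
- The arm moves only by the shell command python3 -m inch 'ROWS' [OPENING]. ROWS is JSON, a list of rows, each a list of 6 numbers: the shift along the tool's x, y, z in mm, then the turn, a rotation vector about the tool's x, y, z in degrees. In form: [[dx, dy, dz, wx, wy, wz], ...]. A call has 1 to 20 rows; each row is the pose to reach, as a shift and turn from the pose commanded when the call began, along the tool's axes at that moment; what a row does not reach only later rows make up. A row lasts 1/12 s, in which the tool goes at most 41.7 mm and 7.16 degrees, less where a joint would pass 70% of its speed; a pose out of reach is approached as far as the arm can. A call with a gripper value outside its range is refused whole. OPENING is the closure in counts, from 0 (fully open) to 255 (shut), set as the call begins (- or left out, the last holds). The fingers move at their own pace and stop on an object; the grip force is fixed at half the most. Time passes only in rows, so rows that repeat a pose let the fingers close. It gives the time, the measured TCP pose, the force, the opening and the grip force at its end, in the units of the state.
- monitor.sense(): the state, without advancing time (a new reading comes with each control period).
- viewer.read_camera(name): name is "scene" or "top" or "wrist"; returns the picture (400x640x3 uint8, blue, green, red); there is no depth.
- viewer.camera_model(name): a dict with "vertical_fov" (degrees; the focal length in pixels is half the picture's height over the tangent of half this angle, whatever the lens; pixels are square), "cx", "cy" (the principal point, pixels), "position" and "orientation" of the camera in the world. Camera axes: x right, y up, looking along -z (the intrinsics and any distortion apply to the point x, -y, -z); pixel columns grow to the right and rows downward; lengths in m; the calibration is good to about 2 mm. A picture is of the moment at which its call begins: read the wrist's pose just before it. camera_model takes no time and is no camera call; for the wrist camera it gives the pose at the moment of the call.
- robot.finish_job(): hands the job in; it is judged then, once.
Trained networks look in the newest picture that a camera, given by its name, has taken for a name from the list of things; names that differ only in an ending like _2 or _b are one class to them, and where a whole thing is asked for, a point or a joint stands for the part that bears it (a point fixed in the world has none). Each returns a list of dicts, best first, with "p" (0 to 1); they miss things now and then, are a little off and sometimes report something else, mostly with a low value. They report only what shows in the picture. A call takes as long as a camera call. They do not tell look-alikes from the thing itself.
- finder.masks_of(query, camera): "region" (400x640 bool, what is visible of it) and "box" ([centre column, centre row, width, height] in pixels, round what is visible of it).
The state is a dict: "t": time; "joint_pos": joint angles; "joint_velocities": joint speeds; "joint_torque": joint torques, N m; "eef_pos": TCP position; "tool_rot": TCP orientation; "force": force on the tool from outside, world axes, zero at the start; "torque": the same for the moment, N m; "width": finger opening in m; "grip_force": force on a finger pad.
Only numpy, scipy, OpenCV 4.12 (cv2) and the standard library are available. Lean on these libraries where they do the work, as an engineer would, in place of code of your own. Each camera call takes 0.05 s, during which the arm holds its last target. There are 200 camera calls.

## Working session

There is one attempt and no reset: what is moved stays moved. The work goes in short steps, Python scripts to look and compute and a shell command to move; the robot and the scene stay as the last step left them, time stands still between calls to the robot, and variables do not carry over. Pictures are saved under pics/ and viewed, at most 14 in all, crops included, and the job is handed in when it is done.

```bash
ls; mkdir -p pics
python3 - <<'E'
from cell import monitor, viewer, robot, finder
import cv2
for c in("top","scene"):
    im=viewer.read_camera(c); cv2.imwrite(f"pics/{c}0.png",im); print(c,viewer.camera_model(c))
print(viewer.camera_model("wrist"))
print(monitor.sense())
E
```

```text
pics
top {'vertical_fov': 44.52086767468889, 'cx': 319.25123537934104, 'cy': 198.12171901392307, 'position': array([ 0.34879684, -0.01903893,  1.42889599]), 'orientation': array([-0.03392223,  0.01501499,  0.70969313, -0.70353357])}
scene {'vertical_fov': 45.84258630294365, 'cx': 319.10131973391594, 'cy': 197.98287499121713, 'position': array([0.02921594, 0.77066398, 0.81398536]), 'orientation': array([-0.10170892,  0.41295183,  0.87573454, -0.22850621])}
{'vertical_fov': 59.32040306455704, 'cx': 315.1759642069458, 'cy': 206.5181500320924, 'position': array([ 0.27455319, -0.51092991,  0.38384307]), 'orientation': array([-0.10863553,  0.07583908, -0.5641381 ,  0.81498157])}
{'t': 0.1, 'joint_pos': array([-1.36050713e+00,  2.07350875e-01,  1.54276863e+00, -3.45368409e-06,
        1.39351446e+00, -1.50490118e-01]), 'joint_velocities': array([-0.00080241, -0.00358885, -0.00292574, -0.00068322,  0.00025401,
        0.00076163]), 'joint_torque': array([-1.78166943e-05, -3.71869719e+01, -2.82292449e+01,  7.00790458e-02,
        3.11249366e-02, -5.38559004e-05]), 'eef_pos': array([ 0.2028287 , -0.5373197 ,  0.22641789]), 'tool_rot': array([ 9.83773290e-01,  1.79413132e-01, -3.22112963e-05, -1.02014872e-03]), 'force': array([ 0.25346523, -0.46705651,  0.81128725]), 'torque': array([0.02367167, 0.0202562 , 0.00467297]), 'grip_force': 0.0, 'width': 0.09374860672122498}
```

View pics/top0.png

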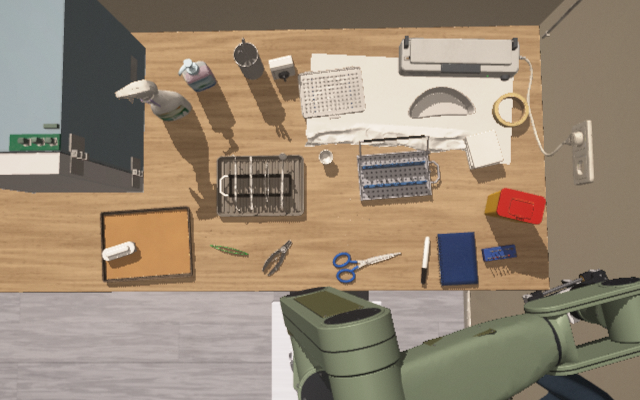

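View pics/scene0.png

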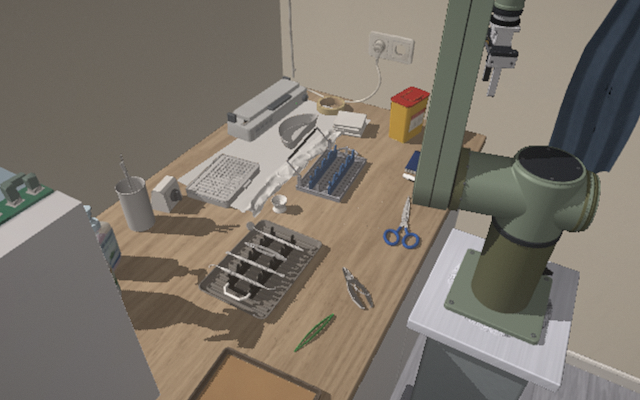

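Top view: the drain rack is at about (262,187) with its white loop on the left (+y). The steri rack is at (396,175), loop on the right (-y), with the bar leaning back at (393,143). The cup is at (326,157), and the green look-alike tweezers lie on the worktop at (230,250), outside the rack. The scene view agrees.

```bash
cat > h.py <<'E'
import numpy as np, cv2
from scipy.spatial.transform import Rotation as R
from cell import monitor, viewer, robot, finder
class Cam:
    def __init__(s,name,m=None):
        m=m or viewer.camera_model(name); s.f=200/np.tan(np.radians(m['vertical_fov'])/2)
        s.c=np.array([m['cx'],m['cy']]); s.p=np.array(m['position']); s.R=R.from_quat(m['orientation']).as_matrix()
    def proj(s,P):
        q=(np.atleast_2d(P)-s.p)@s.R; return s.c+s.f*np.c_[q[:,0]/-q[:,2],-q[:,1]/-q[:,2]]
    def ray(s,uv):
        d=(np.atleast_2d(uv)-s.c)/s.f; return np.c_[d[:,0],-d[:,1],-np.ones(len(d))]@s.R.T
    def at(s,uv,z):
        d=s.ray(uv); return s.p+d*((z-s.p[2])/d[:,2])[:,None]
def tri(obs):
    A=np.zeros((3,3));b=np.zeros(3)
    for c,uv in obs:
        d=c.ray(uv)[0];d/=np.linalg.norm(d);M=np.eye(3)-np.outer(d,d);A+=M;b+=M@c.p
    return np.linalg.solve(A,b)
def snap(name,file=None):
    c=Cam(name);im=viewer.read_camera(name)
    if file: cv2.imwrite('pics/'+file,im)
    return c,im
NAMES=["mirror_mid","scaler_mid","pusher_mid","tweezers_mid"]
def det(q,cam,n=3,pmin=.3): return [d for d in finder.masks_of(q,cam) if d['p']>=pmin][:n]
def line(mask):
    r=cv2.minAreaRect(np.argwhere(mask)[:,::-1].astype(np.float32)); return r
def rackT(c,yaw): return lambda P:np.atleast_2d(P)@np.array([[np.cos(yaw),np.sin(yaw),0],[-np.sin(yaw),np.cos(yaw),0],[0,0,1]])+np.array([c[0],c[1],0])
E
python3 - <<'E'
from h import *
for cam in("top","scene"):
    c,im=snap(cam)
    for q in NAMES+["drain_rack","steri_rack","hold_bar","mixing_cup"]:
        for d in det(q,cam):
            r=line(d['region']); b=cv2.boxPoints(r)
            print(cam,q,round(float(d['p']),2),np.round(d['box']),"c",np.round(r[0]),"ang",round(r[2],1),np.round(r[1]), "z0:" ,c.at(r[0],.034)[0].round(3)[:2])
            if cam=="top" and 'rack' in q: print(c.at(b,.016)[:,:2].round(3).tolist())
E
```

```text
top mirror_mid 0.49 [284. 182.   7.  54.] c [283. 180.] ang 90.0 [50.  4.] z0: [0.499 0.122]
top pusher_mid 0.68 [251. 184.   2.  50.] c [252. 184.] ang 90.0 [51.  3.] z0: [0.49  0.213]
top tweezers_mid 0.46 [268. 186.   2.  34.] c [267. 185.] ang 90.0 [32.  4.] z0: [0.485 0.168]
top drain_rack 0.89 [262. 186.  87.  65.] c [260. 186.] ang 90.0 [61. 87.] z0: [0.484 0.187]
[[0.577, 0.318], [0.574, 0.062], [0.395, 0.063], [0.398, 0.316]]
top steri_rack 0.62 [398. 170.  85.  67.] c [398. 167.] ang 85.2 [61. 82.] z0: [ 0.532 -0.207]
[[0.615, -0.085], [0.632, -0.323], [0.455, -0.333], [0.438, -0.097]]
top hold_bar 0.72 [401. 143.  56.  18.] c [403. 138.] ang 12.8 [55. 16.] z0: [ 0.616 -0.223]
top mixing_cup 0.63 [327. 156.  11.  16.] c [325. 157.] ang 45.0 [13. 13.] z0: [ 0.565 -0.   ]
scene mirror_mid 0.76 [275. 234.  57.  24.] c [275. 238.] ang 26.6 [63.  8.] z0: [0.497 0.122]
scene scaler_mid 0.62 [243. 276.  37.  16.] c [241. 276.] ang 24.4 [40.  5.] z0: [0.495 0.257]
scene pusher_mid 0.54 [251. 260.  50.  23.] c [251. 261.] ang 23.7 [51.  3.] z0: [0.503 0.211]
scene tweezers_mid 0.73 [268. 251.  41.  14.] c [267. 251.] ang 23.2 [43.  6.] z0: [0.489 0.166]
scene tweezers_mid 0.63 [315. 331.  31.  33.] c [314. 331.] ang 46.3 [ 6. 47.] z0: [0.292 0.3  ]
scene drain_rack 0.8 [260. 270. 122.  97.] c [260. 265.] ang 37.2 [ 75. 110.] z0: [0.479 0.211]
scene drain_rack 0.69 [242. 276.  42.  18.] c [241. 276.] ang 24.0 [43.  4.] z0: [0.495 0.256]
scene steri_rack 0.61 [324. 164.  78.  72.] c [322. 167.] ang 32.0 [69. 64.] z0: [ 0.535 -0.18 ]
scene hold_bar 0.76 [303. 143.  20.  21.] c [304. 141.] ang 43.2 [ 2. 30.] z0: [ 0.648 -0.27 ]
scene mixing_cup 0.78 [278. 205.  15.  22.] c [280. 203.] ang 90.0 [18. 15.] z0: [0.556 0.011]
```

First to fourth in the drain rack (scene pixels): scaler (241,276), pusher (251,261), real tweezers (267,251), mirror (275,238). The green tweezers at (314,331) lie on the worktop and aren't part of the job. Next I'll take wrist views of both racks.

```bash
python3 -m inch '[[328,-226,-30,0,0,20.7],[328,-226,-30,0,0,20.7],[328,-226,-30,0,0,20.7],[328,-226,-30,0,0,20.7],[328,-226,-30,0,0,20.7],[328,-226,-30,0,0,20.7],[328,-226,-30,0,0,20.7],[328,-226,-30,0,0,20.7],[328,-226,-30,0,0,20.7],[328,-226,-30,0,0,20.7],[328,-226,-30,0,0,20.7],[328,-226,-30,0,0,20.7],[328,-226,-30,0,0,20.7],[328,-226,-30,0,0,20.7]]'
python3 - <<'E'
from h import *
s=monitor.sense();print(s['eef_pos'],R.from_quat(s['tool_rot']).as_matrix().round(3).tolist(),s['joint_pos'].round(2))
m=viewer.camera_model("wrist");c,im=snap("wrist","wA.png")
print(m);np.savez('wA.npz',**m)
print(c.proj([[.53,-.21,.03],[.485,.19,.03]]))
for q in ["steri_rack","hold_bar","mixing_cup"]:
    for d in det(q,"wrist"): print(q,round(float(d['p']),2),np.round(d['box']))
E
```

```text
t: 2.17
eef_pos: [0.4294, -0.2117, 0.2573]
tool_rot: [1.0, -0.001, -0.0, 0.0]
force: [-0.2, 0.3, -0.0]
width: 0.0937
grip_force: 0.0
[ 0.4294261  -0.21174722  0.2572535 ] [[1.0, -0.002, -0.001], [-0.002, -1.0, -0.0], [-0.001, 0.0, -1.0]] [-0.64 -0.02  1.73 -0.    1.44  0.93]
{'vertical_fov': 59.32040306455704, 'cx': 315.1759642069458, 'cy': 206.5181500320924, 'position': array([ 0.50608161, -0.21212512,  0.4146018 ]), 'orientation': array([ 0.09413289, -0.09360474,  0.70204204, -0.69965286])}
[[312.61469361  86.85823556]
 [-60.31512752 132.37097247]]
steri_rack 0.56 [303.  86. 247. 171.]
hold_bar 0.81 [292.  28. 228.  56.]
mixing_cup 0.73 [115.  48.  55.  43.]
```

View pics/wA.png

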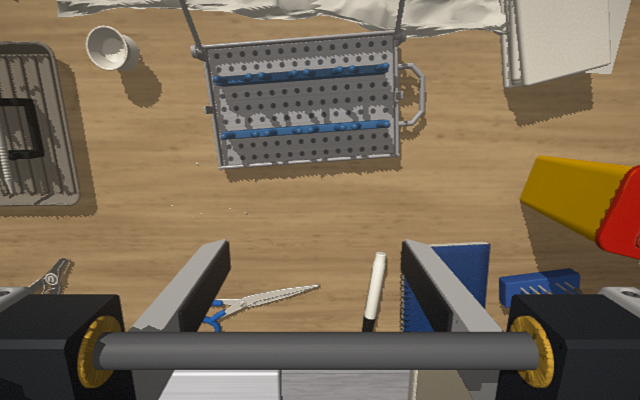

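Wrist view: the steri tray's corners are near (205,47), (395,33), (399,157) and (222,167). The rails run (217,78)-(388,67) and (224,134)-(390,124). The loop is on the right at (413,95) and the bar rises at the top. Next I'll shift to a second viewpoint for height, then look at the drain rack.

```bash
python3 -m inch '[[-40,0,0,0,0,0],[-80,0,0,0,0,0],[-80,0,0,0,0,0],[-80,0,0,0,0,0],[-80,0,0,0,0,0]]'
python3 - <<'E'
from h import *
m=viewer.camera_model("wrist");c,im=snap("wrist","wB.png");np.savez('wB.npz',**m);print(monitor.sense()['eef_pos'])
P=[[.47,-.12,0],[.65,-.12,0],[.47,-.34,0],[.65,-.34,0]];q=c.proj(P);print(q.round())
a=cv2.imread('pics/wA.png')[20:190,170:450];b=im[60:260,170:450] if False else im[60:230,170:450]
cv2.imwrite('pics/cropAB.png',np.vstack([cv2.resize(x,None,fx=1.7,fy=1.7,interpolation=cv2.INTER_CUBIC) for x in(a,b)]))
E
python3 -m inch '[[80,-400,0,0,0,0],[80,-400,0,0,0,0],[80,-400,0,0,0,0],[80,-400,0,0,0,0],[80,-400,0,0,0,0],[80,-400,0,0,0,0],[80,-400,0,0,0,0],[80,-400,0,0,0,0],[80,-400,0,0,0,0],[80,-400,0,0,0,0],[80,-400,0,0,0,0],[80,-400,0,0,0,0],[80,-400,0,0,0,0],[80,-400,0,0,0,0]]' 180
python3 - <<'E'
from h import *
s=monitor.sense();print(s['eef_pos'],s['width'],s['joint_pos'].round(2))
m=viewer.camera_model("wrist");c,im=snap("wrist","wC.png");np.savez('wC.npz',**m)
for q in NAMES:
    for d in det(q,"wrist"):
        r=line(d['region']);b=cv2.boxPoints(r);print(q,round(float(d['p']),2),np.round(d['box']),np.round(r[0],1),r[1],round(r[2],1),c.at(r[0],.034).round(4))
E
```

```text
t: 2.78
eef_pos: [0.3504, -0.2114, 0.258]
tool_rot: [1.0, -0.001, 0.001, 0.0]
force: [0.2, 0.9, 0.0]
width: 0.0941
grip_force: 0.0
[ 0.35082397 -0.2114445   0.25806106]
[[ 232.   71.]
 [ 220. -125.]
 [ 430.   71.]
 [ 445. -126.]]
t: 4.0
eef_pos: [0.4305, 0.1884, 0.2573]
tool_rot: [1.0, -0.001, -0.0, 0.0]
force: [-0.4, -0.7, 0.1]
width: 0.0278
grip_force: 0.0
[0.43049868 0.18842585 0.25733779] 0.02783949969867724 [ 0.23 -0.04  1.75 -0.    1.44  1.8 ]
mirror_mid 0.56 [383. 111.  25. 160.] [373.9 112.1] (22.805831909179688, 156.88734436035156) 7.5 [[0.5056 0.1261 0.034 ]]
mirror_mid 0.46 [500.  48.  50.  40.] [499.7  49.9] (40.696434020996094, 54.11284255981445) 63.4 [[0.5655 0.0024 0.034 ]]
scaler_mid 0.89 [250. 119.  31. 159.] [248.9 117.8] (160.20875549316406, 12.62792682647705) 82.1 [[0.5002 0.2573 0.034 ]]
scaler_mid 0.51 [315. 125. 244. 165.] [313.7 124. ] (165.5749969482422, 241.1027069091797) 89.0 [[0.4936 0.1892 0.034 ]]
pusher_mid 0.82 [291. 122.  16. 149.] [291.6 120. ] (148.231689453125, 7.513367652893066) 87.9 [[0.4979 0.2124 0.034 ]]
pusher_mid 0.73 [620.  36.  40.  40.] [622.8  36.8] (12.020814895629883, 56.56854248046875) 45.0 [[ 0.5773 -0.1183  0.034 ]]
tweezers_mid 0.79 [335. 119.  13. 113.] [334.  119.5] (111.0, 12.0) 90.0 [[0.4982 0.1678 0.034 ]]
tweezers_mid 0.61 [226. 276.  54.  18.] [225.6 272.8] (56.753334045410156, 12.369316101074219) 14.0 [[0.3224 0.2942 0.034 ]]
```

View pics/cropAB.png

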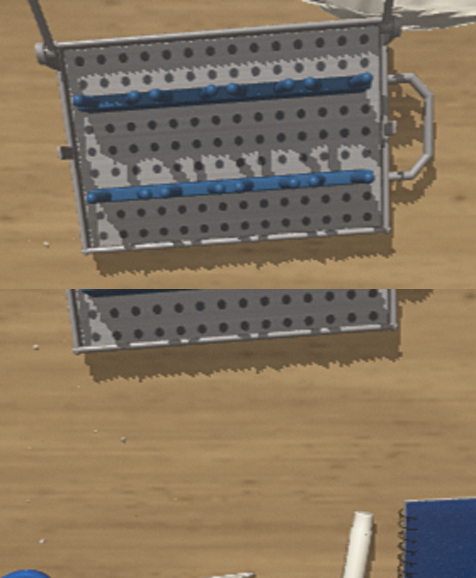

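View pics/wC.png

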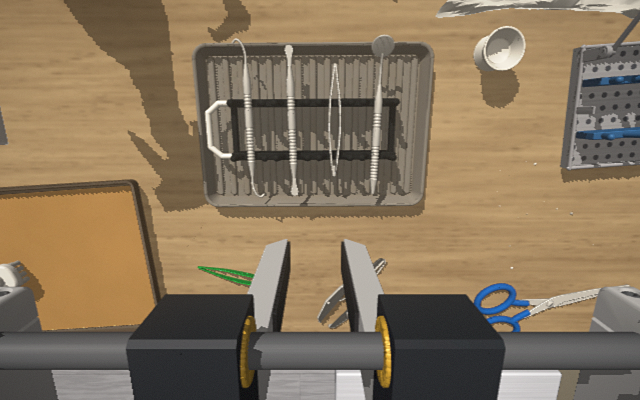

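The wC view shows the drain rack with the loop at the left (215,130). The instruments from the loop are the scaler (249,118), pusher (291,120), tweezers (334,119) and mirror (376,112). The green pair is on the table at (225,275). My wB view cut the steri rack off, so I'll move in +x for the second views.

```bash
python3 -m inch '[[40,0,0,0,0,0],[70,0,0,0,0,0],[70,0,0,0,0,0],[70,0,0,0,0,0]]'
python3 - <<'E'
from h import *
from scipy.optimize import least_squares
s=monitor.sense();print(s['eef_pos'],s['width'])
c2,im=snap("wrist","wD.png");m=np.load('wC.npz');c1=Cam('',{k:m[k] for k in m})
first={"scaler_mid":(248.9,117.8),"pusher_mid":(291.6,120),"tweezers_mid":(334,119.5),"mirror_mid":(379,112)}
for q in NAMES:
    for d in det(q,"wrist"):
        g=np.argwhere(d['region']); 
        if len(g)>3000 or np.ptp(g[:,0])<80: continue
        r0,r1=g[:,0].min(),g[:,0].max();k=np.polyfit(g[:,0],g[:,1],1);print(q,round(float(d['p']),2),np.round(d['box']),r0,r1)
        for row in (r0,(r0+r1)/2,r1): print('   ',c2.at((np.polyval(k,row),row),.034)[0].round(4))
crop=im[120:300,180:450];cv2.imwrite('pics/cropD.png',cv2.resize(crop,None,fx=2.9,fy=2.9,interpolation=cv2.INTER_CUBIC))
E
```

```text
t: 4.58
eef_pos: [0.5009, 0.1884, 0.257]
tool_rot: [1.0, -0.001, -0.001, 0.0]
force: [-0.1, -0.4, 0.2]
width: 0.0274
grip_force: 0.0
[0.50092052 0.18841649 0.25698007] 0.027401909903451437
mirror_mid 0.89 [378. 181.  27. 140.] 110 251
    [0.5779 0.1196 0.034 ]
    [0.5031 0.1219 0.034 ]
    [0.4198 0.1244 0.034 ]
scaler_mid 0.64 [249. 185.  24. 141.] 112 254
    [0.5764 0.2596 0.034 ]
    [0.5008 0.2576 0.034 ]
    [0.4166 0.2553 0.034 ]
pusher_mid 0.93 [291. 186.  10. 137.] 118 253
    [0.5702 0.214  0.034 ]
    [0.4979 0.2124 0.034 ]
    [0.4177 0.2107 0.034 ]
tweezers_mid 0.65 [334. 187.  20. 104.] 135 236
    [0.5525 0.1664 0.034 ]
    [0.4977 0.1665 0.034 ]
    [0.4385 0.1665 0.034 ]
```

View pics/cropD.png

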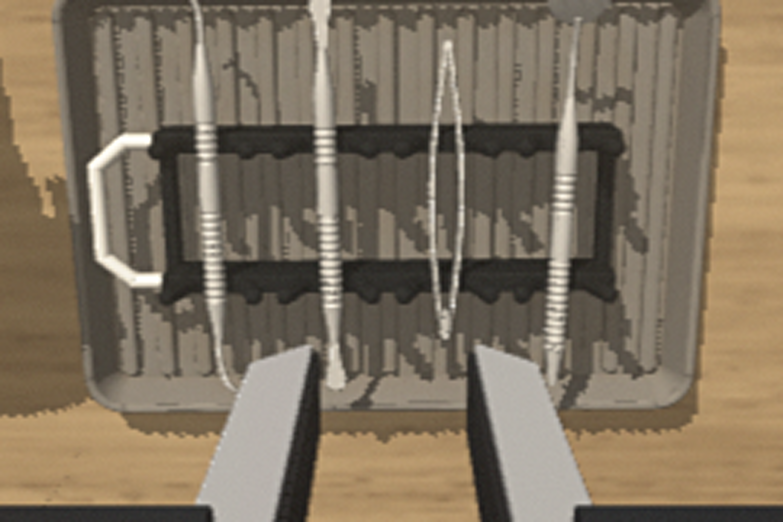

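Both views put the four handles at z≈0.034 with 45 mm spacing, as expected. At x≈0.49, the y values are 0.257 (scaler), 0.212 (pusher), 0.1665 (tweezers) and 0.122 (mirror). I'll pick up the scaler first.

```bash
python3 -m inch '[[-6,-35,20,0,0,0],[-11,-69,50,0,0,0],[-11,-69,90,0,0,0],[-11,-69,130,0,0,0],[-11,-69,160,0,0,0],[-11,-69,190,0,0,0],[-11,-69,205,0,0,0],[-11,-69,218,0,0,0],[-11,-69,218,0,0,0],[-11,-69,218,0,0,0]]'
python3 - <<'E'
from h import *
from scipy.optimize import least_squares
m=np.load('wA.npz');c=Cam('',{k:m[k] for k in m})
off=np.array([170,20])
cor=np.array([(390,230),(87,251),(55,45),(387,20)])/1.7+off
P=[[-.065,-.102,.016],[-.065,.102,.016],[.065,.102,.016],[.065,-.102,.016]]
near=np.array([(92,197),(145,194),(165,192),(219,187),(240,185),(293,182),(314,181),(369,177)])/1.7+off
far=np.array([(80,100),(133,97),(155,95),(211,91),(232,89),(288,85),(309,84),(366,79)])/1.7+off
uv=[*cor]
for rail,x in((near,-.028),(far,.028)):
    for i in range(4): uv.append(rail[2*i:2*i+2].mean(0));P.append([x,[.0675,.0225,-.0225,-.0675][i],.048])
P=np.array(P);uv=np.array(uv)
def res(v,idx=slice(None)):
    Q=P.copy();Q[:,2]+=v[3] if len(v)>3 else 0
    return (c.proj(rackT(v[:2],v[2])(Q))-uv)[idx].ravel()
for idx in(slice(None),slice(0,4),slice(4,None)):
    r=least_squares(res,[.53,-.2,.05],kwargs=dict(idx=idx));print(r.x.round(4),np.abs(r.fun).max().round(1))
r=least_squares(res,[.53,-.2,.05,0]);print('with z',r.x.round(4),np.abs(r.fun).max().round(1));
E
```

```text
t: 5.67
eef_pos: [0.4886, 0.2583, 0.0394]
tool_rot: [1.0, -0.0, -0.0, 0.0]
force: [0.6, 0.5, 0.4]
width: 0.028
grip_force: 0.0
[ 0.5143 -0.2005  0.0688] 1.6
[ 0.514  -0.2014  0.0689] 1.4
[ 0.5145 -0.2001  0.0688] 1.0
with z [ 0.5145 -0.2004  0.0688 -0.0031] 1.7
```

```bash
python3 -m inch '[[0,0,0,0,0,0],[0,0,0,0,0,0],[0,0,0,0,0,0],[0,0,0,0,0,0],[0,0,-5,0,0,0],[0,0,-15,0,0,0],[0,0,-35,0,0,0],[0,0,-70,0,0,0],[0,0,-110,0,0,0],[0,0,-110,0,0,0]]' 255
```

```text
t: 6.5
eef_pos: [0.4952, 0.2603, 0.1592]
tool_rot: [1.0, -0.0, 0.008, -0.003]
force: [1.4, 0.1, 1.5]
width: 0.0072
grip_force: 30.0
```

```bash
python3 -m inch '[[2,30,0,0,0,0],[4,70,0,0,0,0],[30,525,0,0,0,-3.9],[30,525,0,0,0,-3.9],[30,525,0,0,0,-3.9],[30,525,0,0,0,-3.9],[30,525,0,0,0,-3.9],[30,525,0,0,0,-3.9],[30,525,0,0,0,-3.9],[30,525,0,0,0,-3.9],[30,525,0,0,0,-3.9],[30,525,0,0,0,-3.9],[30,525,0,0,0,-3.9],[30,525,0,0,0,-3.9],[30,525,0,0,0,-3.9],[30,525,0,0,0,-3.9],[30,525,0,0,0,-3.9],[30,525,0,0,0,-3.9]]'
python3 - <<'E'
from h import *
s=monitor.sense();print(s['eef_pos'],R.from_quat(s['tool_rot']).as_euler('xyz',degrees=True),s['width'])
c,im=snap("wrist","wE.png")
T=rackT((.5145,-.2003),.0688)
v=im.copy()
for p in T([[x,y,.048] for x in(-.028,.028) for y in(-.0675,-.0225,.0225,.0675)]+[[-.065,y,.016] for y in(-.102,.102)]): cv2.circle(v,tuple(int(a) for a in c.proj(p)[0]),2,(0,0,255),-1)
cv2.imwrite('pics/wEv.png',v)
E
```

```text
t: 8.0
eef_pos: [0.5191, -0.2651, 0.1496]
tool_rot: [0.999, 0.035, -0.0, -0.0]
force: [-1.5, 1.4, 0.4]
width: 0.0072
grip_force: 30.0
[ 0.51910044 -0.2651131   0.14955882] [-1.79975899e+02  8.96645550e-03  3.98525634e+00] 0.007186001538391597
```

View pics/wEv.png

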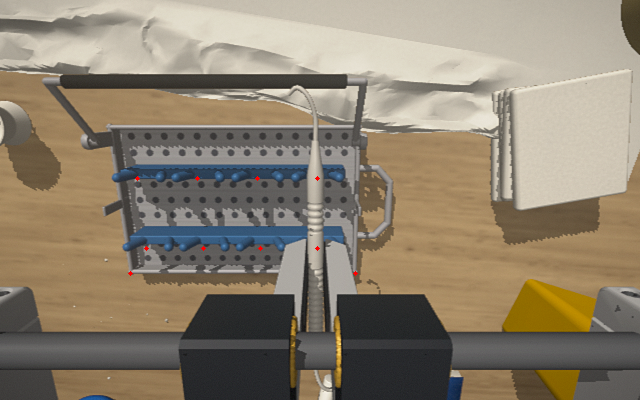

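The projected cradles (red) land on the blue finger pairs, so the steri fit holds. The scaler sits over cradle 1 at column 317. Its far hook at (296,90) would meet the bar on a straight descent. I'll come down 25 mm short, slide under the bar, then lower.

```bash
python3 -m inch '[[-25,0,0,0,0,0],[-25,0,25,0,0,0],[-25,0,55,0,0,0],[-25,0,75,0,0,0],[-25,0,75,0,0,0],[-12,0,75,0,0,0],[0,0,75,0,0,0],[0,0,75,0,0,0],[0,0,85,0,0,0],[0,0,95,0,0,0],[0,0,103,0,0,0],[0,0,109,0,0,0],[0,0,109,0,0,0],[0,0,109,0,0,0]]'
```

```text
t: 9.22
eef_pos: [0.5183, -0.2666, 0.0397]
tool_rot: [0.999, 0.034, -0.001, -0.0]
force: [-1.0, -0.4, -0.1]
width: 0.0077
grip_force: 30.0
```

```bash
python3 -m inch '[[0,0,0,0,0,0],[0,0,0,0,0,0],[0,0,0,0,0,0],[0,0,-8,0,0,0],[0,0,-25,0,0,0],[0,0,-60,0,0,0],[0,0,-100,0,0,0],[0,0,-110,0,0,0],[0,0,-110,0,0,0]]' 180
python3 - <<'E'
from h import *
s=monitor.sense();print(s['eef_pos'],s['width'])
c,im=snap("wrist","wF.png")
for d in det("scaler_mid","wrist"): 
    g=np.argwhere(d['region']);k=np.polyfit(g[:,0],g[:,1],1);r0,r1=g[:,0].min(),g[:,0].max()
    print(d['p'],np.round(d['box']))
    for row in (r0,(r0+r1)/2,r1): print('   ',(c.at((np.polyval(k,row),row),.034)[0]).round(4))
cv2.imwrite('pics/wFc.png',cv2.resize(im[40:320,60:400],None,fx=1.8,fy=1.8))
E
```

```text
t: 9.97
eef_pos: [0.5221, -0.2689, 0.1561]
tool_rot: [0.999, 0.034, 0.004, 0.003]
force: [-0.6, -0.4, 0.2]
width: 0.0277
grip_force: 0.0
[ 0.52211243 -0.26893269  0.15607468] 0.027749850953768678
0.76 [311. 200.  26. 191.]
    [ 0.6051 -0.2598  0.034 ]
    [ 0.5303 -0.2665  0.034 ]
    [ 0.4439 -0.2742  0.034 ]
```

View pics/wFc.png

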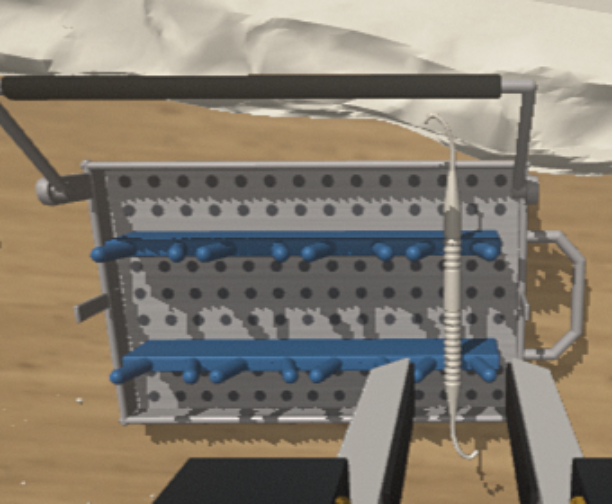

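The scaler lies down in cradle 1 between both finger pairs (crop column 452). Next is the pusher.

```bash
python3 -m inch '[[3,-481,0,0,0,3.9],[3,-481,0,0,0,3.9],[3,-481,0,0,0,3.9],[3,-481,0,0,0,3.9],[3,-481,0,0,0,3.9],[3,-481,0,0,0,3.9],[3,-481,0,0,0,3.9],[3,-481,0,0,0,3.9],[3,-481,0,0,0,3.9],[3,-481,0,0,0,3.9],[3,-481,0,0,0,3.9],[3,-481,0,0,0,3.9],[3,-481,0,0,0,3.9],[3,-481,25,0,0,3.9],[3,-481,55,0,0,3.9],[3,-481,80,0,0,3.9],[3,-481,100,0,0,3.9],[3,-481,111,0,0,3.9],[3,-481,111,0,0,3.9],[3,-481,111,0,0,3.9]]'
```

```text
t: 11.73
eef_pos: [0.4886, 0.2124, 0.0383]
tool_rot: [1.0, -0.001, -0.001, 0.0]
force: [0.9, -0.7, -0.3]
width: 0.0277
grip_force: 0.0
```

```bash
python3 -m inch '[[0,0,0,0,0,0],[0,0,0,0,0,0],[0,0,0,0,0,0],[0,0,0,0,0,0],[0,0,-5,0,0,0],[0,0,-15,0,0,0],[0,0,-35,0,0,0],[0,0,-70,0,0,0],[0,0,-110,0,0,0],[0,0,-110,0,0,0],[0,0,-110,0,0,0]]' 255
```

```text
t: 12.65
eef_pos: [0.4923, 0.2141, 0.1538]
tool_rot: [1.0, -0.0, 0.004, -0.001]
force: [0.3, -0.2, -0.6]
width: 0.0075
grip_force: 30.0
```

```bash
python3 -m inch '[[1,437,0,0,0,-3.9],[1,437,0,0,0,-3.9],[1,437,0,0,0,-3.9],[1,437,0,0,0,-3.9],[1,437,0,0,0,-3.9],[1,437,0,0,0,-3.9],[1,437,0,0,0,-3.9],[1,437,0,0,0,-3.9],[1,437,0,0,0,-3.9],[1,437,0,0,0,-3.9],[1,437,0,0,0,-3.9],[1,437,0,0,0,-3.9],[1,437,0,0,0,-3.9],[1,437,30,0,0,-3.9],[1,437,60,0,0,-3.9],[1,437,75,0,0,-3.9],[1,437,75,0,0,-3.9],[14,436,75,0,0,-3.9],[26,435,75,0,0,-3.9],[26,435,75,0,0,-3.9]]'
```

```text
t: 14.32
eef_pos: [0.5177, -0.2206, 0.0757]
tool_rot: [0.999, 0.035, 0.001, 0.0]
force: [-0.1, -0.3, 0.1]
width: 0.0071
grip_force: 30.0
```

```bash
python3 -m inch '[[0,0,0,0,0,0],[0,0,10,0,0,0],[0,0,20,0,0,0],[0,0,28,0,0,0],[0,0,34,0,0,0],[0,0,34,0,0,0],[0,0,34,0,0,0]]'
```

```text
t: 14.9
eef_pos: [0.5139, -0.2209, 0.0402]
tool_rot: [0.999, 0.034, -0.002, -0.001]
force: [-4.2, 2.0, 7.0]
width: 0.0072
grip_force: 30.0
```

```bash
python3 -m inch '[[0,0,0,0,0,0],[0,0,0,0,0,0],[0,0,0,0,0,0],[0,0,-8,0,0,0],[0,0,-25,0,0,0],[0,0,-60,0,0,0],[0,0,-100,0,0,0],[0,0,-110,0,0,0],[0,0,-110,0,0,0]]' 180
python3 - <<'E'
from h import *
s=monitor.sense();print(s['eef_pos'],s['width'])
c,im=snap("wrist","wG.png")
for q in("scaler_mid","pusher_mid"):
  for d in det(q,"wrist",1): 
    g=np.argwhere(d['region']);k=np.polyfit(g[:,0],g[:,1],1);r0,r1=g[:,0].min(),g[:,0].max()
    print(q,d['p'],np.round(d['box']))
    for row in (r0,(r0+r1)/2,r1):
        p=c.at((np.polyval(k,row),row),.034)[0]; p=p-[.5145,-.2003,0]; a=.0688
        print('   rack',(p[0]*np.cos(a)+p[1]*np.sin(a)).round(4),(-p[0]*np.sin(a)+p[1]*np.cos(a)).round(4))
cv2.imwrite('pics/wGc.png',cv2.resize(im[40:320,60:400],None,fx=1.8,fy=1.8))
E
```

```text
t: 15.65
eef_pos: [0.5184, -0.2236, 0.1556]
tool_rot: [0.999, 0.034, 0.004, 0.003]
force: [1.2, -0.2, -0.3]
width: 0.0277
grip_force: 0.0
[ 0.51844939 -0.22363809  0.15560673] 0.02768381521856481
scaler_mid 0.91 [366. 178.  21. 147.]
   rack 0.0857 -0.0658
   rack 0.0292 -0.0669
   rack -0.0336 -0.068
pusher_mid 0.93 [310. 206.  17. 182.]
   rack 0.0776 -0.0211
   rack 0.0061 -0.0213
   rack -0.0757 -0.0215
```

View pics/wGc.png

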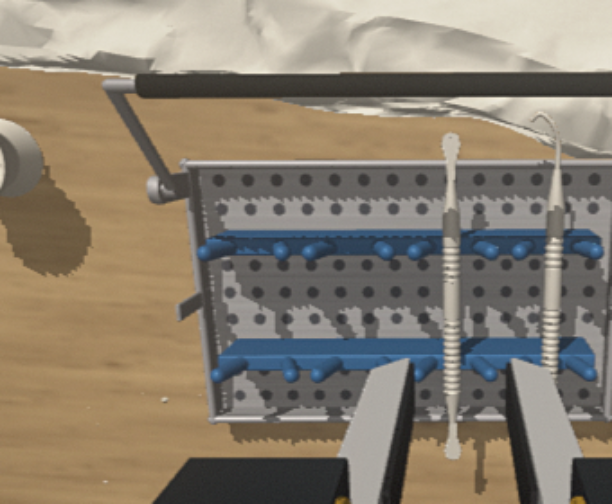

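Both instruments are seated at rack y -0.067 and -0.021. The tweezers, the steel pair still in the drain rack, are next.

```bash
python3 -m inch '[[0,-390,0,0,0,3.9],[0,-390,0,0,0,3.9],[0,-390,0,0,0,3.9],[0,-390,0,0,0,3.9],[0,-390,0,0,0,3.9],[0,-390,0,0,0,3.9],[0,-390,0,0,0,3.9],[0,-390,0,0,0,3.9],[0,-390,0,0,0,3.9],[0,-390,0,0,0,3.9],[0,-390,0,0,0,3.9],[0,-390,0,0,0,3.9],[0,-390,25,0,0,3.9],[0,-390,55,0,0,3.9],[0,-390,80,0,0,3.9],[0,-390,100,0,0,3.9],[0,-390,112,0,0,3.9],[0,-390,112,0,0,3.9],[0,-390,112,0,0,3.9]]'
```

```text
t: 17.38
eef_pos: [0.4885, 0.1663, 0.0377]
tool_rot: [1.0, -0.001, -0.001, 0.0]
force: [1.0, -0.8, 0.2]
width: 0.0275
grip_force: 0.0
```

```bash
python3 -m inch '[[0,0,0,0,0,0],[0,0,0,0,0,0],[0,0,0,0,0,0],[0,0,0,0,0,0],[0,0,-5,0,0,0],[0,0,-15,0,0,0],[0,0,-35,0,0,0],[0,0,-70,0,0,0],[0,0,-110,0,0,0],[0,0,-110,0,0,0],[0,0,-110,0,0,0]]' 255
```

```text
t: 18.3
eef_pos: [0.4916, 0.168, 0.1524]
tool_rot: [1.0, -0.0, 0.004, -0.001]
force: [-0.1, -0.5, -1.6]
width: 0.0115
grip_force: 30.0
```

```bash
python3 -m inch '[[24,345,0,0,0,-3.9],[24,345,0,0,0,-3.9],[24,345,0,0,0,-3.9],[24,345,0,0,0,-3.9],[24,345,0,0,0,-3.9],[24,345,0,0,0,-3.9],[24,345,0,0,0,-3.9],[24,345,0,0,0,-3.9],[24,345,0,0,0,-3.9],[24,345,0,0,0,-3.9],[24,345,0,0,0,-3.9],[24,345,30,0,0,-3.9],[24,345,60,0,0,-3.9],[24,345,75,0,0,-3.9],[24,345,75,0,0,-3.9],[24,345,90,0,0,-3.9],[24,345,100,0,0,-3.9],[24,345,108,0,0,-3.9],[24,345,108,0,0,-3.9],[24,345,108,0,0,-3.9]]'
```

```text
t: 19.97
eef_pos: [0.513, -0.177, 0.0407]
tool_rot: [0.999, 0.034, -0.0, -0.0]
force: [0.1, -0.1, 0.6]
width: 0.0118
grip_force: 30.0
```

```bash
python3 -m inch '[[0,0,0,0,0,0],[0,0,0,0,0,0],[0,0,0,0,0,0],[0,0,-8,0,0,0],[0,0,-25,0,0,0],[0,0,-60,0,0,0],[0,0,-100,0,0,0],[0,0,-110,0,0,0],[0,0,-110,0,0,0],[0,0,-110,0,0,0]]' 180
cat > chk.py <<'E'
from h import *
import sys
s=monitor.sense();print(s['eef_pos'],s['width'])
c,im=snap("wrist",sys.argv[1]+".png")
for q in sys.argv[2:]:
  for d in det(q,"wrist",1): 
    g=np.argwhere(d['region']);k=np.polyfit(g[:,0],g[:,1],1);r0,r1=g[:,0].min(),g[:,0].max()
    print(q,d['p'],np.round(d['box']))
    for row in (r0,(r0+r1)/2,r1):
        p=c.at((np.polyval(k,row),row),.034)[0]; p=p-[.5145,-.2003,0]; a=.0688
        print('   rack',(p[0]*np.cos(a)+p[1]*np.sin(a)).round(4),(-p[0]*np.sin(a)+p[1]*np.cos(a)).round(4))
cv2.imwrite('pics/'+sys.argv[1]+'c.png',cv2.resize(im[40:320,100:440],None,fx=1.8,fy=1.8))
E
python3 chk.py wH tweezers_mid pusher_mid
```

```text
t: 20.8
eef_pos: [0.5131, -0.1778, 0.1513]
tool_rot: [0.999, 0.034, 0.001, 0.0]
force: [0.4, 0.4, -0.7]
width: 0.0276
grip_force: 0.0
[ 0.51314532 -0.17783337  0.15129275] 0.027585421015406356
tweezers_mid 0.92 [315. 202.  18. 142.]
   rack 0.0621 0.0218
   rack 0.008 0.0217
   rack -0.0521 0.0216
pusher_mid 0.83 [372. 184.  17. 147.]
   rack 0.0775 -0.021
   rack 0.0218 -0.0212
   rack -0.0403 -0.0214
```

View pics/wHc.png

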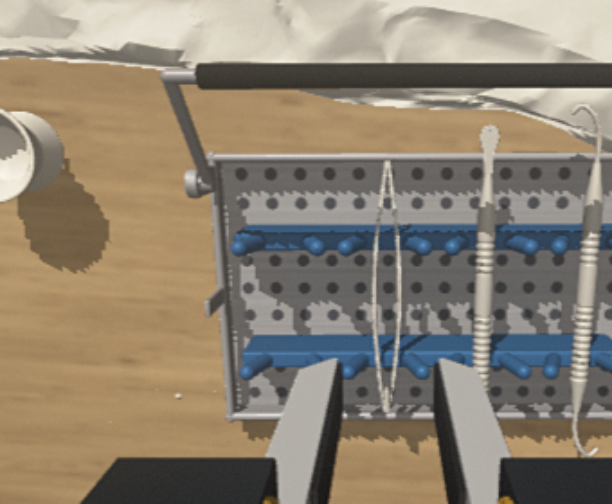

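Tweezers seated at rack y 0.0217. The mirror is next.

```bash
python3 -m inch '[[0,-301,0,0,0,3.9],[0,-301,0,0,0,3.9],[0,-301,0,0,0,3.9],[0,-301,0,0,0,3.9],[0,-301,0,0,0,3.9],[0,-301,0,0,0,3.9],[0,-301,0,0,0,3.9],[0,-301,0,0,0,3.9],[0,-301,0,0,0,3.9],[0,-301,0,0,0,3.9],[0,-301,25,0,0,3.9],[0,-301,55,0,0,3.9],[0,-301,80,0,0,3.9],[0,-301,100,0,0,3.9],[0,-301,111,0,0,3.9],[0,-301,111,0,0,3.9],[0,-301,111,0,0,3.9]]'
```

```text
t: 22.37
eef_pos: [0.4913, 0.1204, 0.0393]
tool_rot: [1.0, -0.001, -0.002, 0.001]
force: [-1.1, -0.8, 1.2]
width: 0.0277
grip_force: 1.0
```

```bash
python3 -m inch '[[0,0,0,0,0,0],[0,0,0,0,0,0],[0,0,0,0,0,0],[0,0,0,0,0,0],[0,0,-5,0,0,0],[0,0,-15,0,0,0],[0,0,-35,0,0,0],[0,0,-70,0,0,0],[0,0,-110,0,0,0],[0,0,-110,0,0,0],[0,0,-110,0,0,0]]' 255
```

```text
t: 23.28
eef_pos: [0.4953, 0.1231, 0.1535]
tool_rot: [1.0, -0.0, 0.004, -0.0]
force: [-0.9, 0.1, -0.7]
width: 0.0071
grip_force: 30.0
```

```bash
python3 -m inch '[[3,256,0,0,0,-3.9],[3,256,0,0,0,-3.9],[3,256,0,0,0,-3.9],[3,256,0,0,0,-3.9],[3,256,0,0,0,-3.9],[3,256,0,0,0,-3.9],[3,256,0,0,0,-3.9],[3,256,0,0,0,-3.9],[3,256,0,0,0,-3.9],[3,256,30,0,0,-3.9],[5,256,60,0,0,-3.9],[5,256,75,0,0,-3.9],[5,256,75,0,0,-3.9],[5,256,82,0,0,-3.9],[5,256,88,0,0,-3.9],[12,255.5,88,0,0,-3.9],[12,255.5,98,0,0,-3.9],[12,255.5,108,0,0,-3.9],[12,255.5,109,0,0,-3.9],[12,255.5,109,0,0,-3.9]]'
```

```text
t: 24.95
eef_pos: [0.504, -0.1327, 0.0399]
tool_rot: [0.999, 0.034, -0.001, -0.0]
force: [-0.5, -0.5, 0.6]
width: 0.0074
grip_force: 30.0
```

```bash
python3 -m inch '[[0,0,0,0,0,0],[0,0,0,0,0,0],[0,0,0,0,0,0],[0,0,-8,0,0,0],[0,0,-25,0,0,0],[0,0,-60,0,0,0],[0,0,-100,0,0,0],[0,0,-130,0,0,0],[0,0,-130,0,0,0],[0,0,-130,0,0,0]]' 180
python3 chk.py wI tweezers_mid pusher_mid mirror_mid
python3 - <<'E'
from h import *
c,im=snap("top");ct=c;cs,_=snap("scene");cw,_=snap("wrist")
for n,c in(("top",ct),("scene",cs),("wrist",cw)):
    for q in("hold_bar","bar_middle","mixing_cup"):
        for d in det(q,n,1): print(n,q,d['p'],np.round(d['box']))
E
```

```text
t: 25.78
eef_pos: [0.5062, -0.1336, 0.1738]
tool_rot: [0.999, 0.034, 0.003, 0.001]
force: [0.1, 0.2, -0.2]
width: 0.0274
grip_force: 0.0
[ 0.50620462 -0.13360846  0.17375485] 0.027413791951601527
tweezers_mid 0.95 [367. 185.  24. 120.]
   rack 0.0615 0.0222
   rack 0.0119 0.0221
   rack -0.0424 0.022
pusher_mid 0.96 [416. 194.  22. 170.]
   rack 0.0773 -0.0211
   rack 0.0055 -0.0213
   rack -0.0762 -0.0216
mirror_mid 0.71 [313. 192.  30. 182.]
   rack 0.0799 0.0672
   rack 0.0054 0.0674
   rack -0.0798 0.0676
top bar_middle 0.64 [422. 144.  22.  21.]
top mixing_cup 0.72 [326. 157.  10.  16.]
scene hold_bar 0.63 [310. 135.  13.   8.]
scene bar_middle 0.69 [303. 155.  31.  49.]
scene mixing_cup 0.62 [279. 204.  18.  18.]
wrist hold_bar 0.9 [418.  98. 300.  70.]
wrist bar_middle 0.73 [420.  99. 304.  69.]
wrist mixing_cup 0.62 [163. 112.  57.  53.]
```

View pics/wI.png

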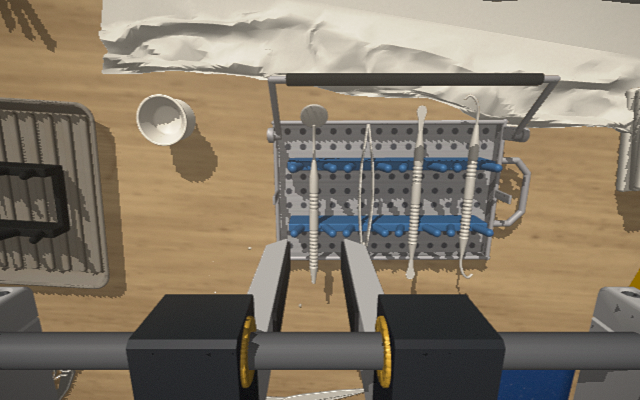

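All four are in: mirror (314,190), tweezers (366,185), pusher (418,190), scaler (468,185), at rack y 0.067, 0.022, -0.021 and -0.067. The cup hasn't moved. Now I'll close the jaws, go behind the bar and push it.

```bash
python3 -m inch '[[40,20,0,0,0,0],[75,40,0,0,0,0],[105,60,0,0,0,0],[135,67,0,0,0,0],[135,67,0,0,0,0],[135,67,0,0,0,0],[135,67,25,0,0,0],[135,67,50,0,0,0],[135,67,73,0,0,0],[135,67,73,0,0,0],[135,67,73,0,0,0]]' 255
```

```text
t: 27.5
eef_pos: [0.6413, -0.1894, 0.0962]
tool_rot: [0.999, 0.034, -0.002, -0.001]
force: [0.1, 0.4, 0.8]
width: 0.0006
grip_force: 0.0
```

```bash
python3 -m inch '[[-8,0,0,0,0,0],[-15,0,0,0,0,0],[-20,0,0,0,0,0],[-26,0,0,0,0,0],[-32,0,0,0,0,0],[-38,0,0,0,0,0],[-44,0,0,0,0,0],[-50,0,0,0,0,0],[-56,0,0,0,0,0],[-62,0,0,0,0,0],[-68,0,0,0,0,0],[-74,0,0,0,0,0],[-80,0,0,0,0,0],[-86,0,0,0,0,0],[-91,0,0,0,0,0],[-96,0,0,0,0,0],[-96,0,0,0,0,0],[-96,0,0,0,0,0]]'
python3 chk.py wJ scaler_mid
```

```text
t: 29.0
eef_pos: [0.5477, -0.1971, 0.0976]
tool_rot: [0.999, 0.034, 0.0, 0.0]
force: [0.6, -0.2, 0.2]
width: 0.0006
grip_force: 0.0
[ 0.54766486 -0.19708933  0.09755325] 0.0006274730126905547
scaler_mid 0.59 [414. 220.  21. 136.]
   rack 0.0867 -0.0646
   rack 0.0424 -0.0663
   rack -0.007 -0.0682
```

View pics/wJ.png

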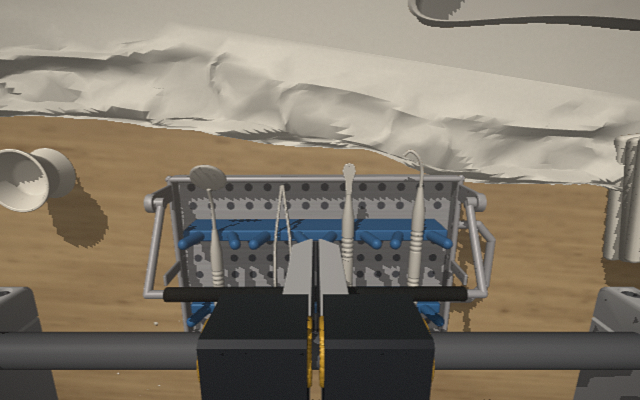

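The bar has swung over, with its sleeve now at (315,294) across the handles. I'll retreat upwards and check that it's shut.

```bash
python3 -m inch '[[0,0,-15,0,0,0],[0,0,-45,0,0,0],[0,0,-80,0,0,0],[0,0,-120,0,0,0],[0,0,-150,0,0,0],[0,0,-150,0,0,0],[0,0,-150,0,0,0]]'
python3 chk.py wK mirror_mid tweezers_mid pusher_mid scaler_mid
python3 - <<'E'
from h import *
c,im=snap("wrist")
for z in(.036,.0445):
  print(c.proj(rackT((.5145,-.2003),.0688)([[0,.085,z],[0,-.085,z]])).round())
E
```

```text
t: 29.68
eef_pos: [0.5496, -0.1978, 0.2506]
tool_rot: [0.999, 0.034, 0.003, 0.002]
force: [-0.2, 0.1, -0.6]
width: 0.0005
grip_force: 0.0
[ 0.54962758 -0.19776708  0.25061181] 0.00045229973198228243
mirror_mid 0.95 [248. 214.  23. 141.]
   rack 0.0774 0.0677
   rack 0.0028 0.0676
   rack -0.0799 0.0675
pusher_mid 0.83 [333. 196.   9.  96.]
   rack 0.0772 -0.0212
   rack 0.0253 -0.0213
   rack -0.0305 -0.0215
scaler_mid 0.9 [376. 200.   7. 123.]
   rack 0.0854 -0.0674
   rack 0.019 -0.0672
   rack -0.054 -0.067
[[239. 214.]
 [395. 214.]]
[[237. 216.]
 [397. 216.]]
```

View pics/wK.png

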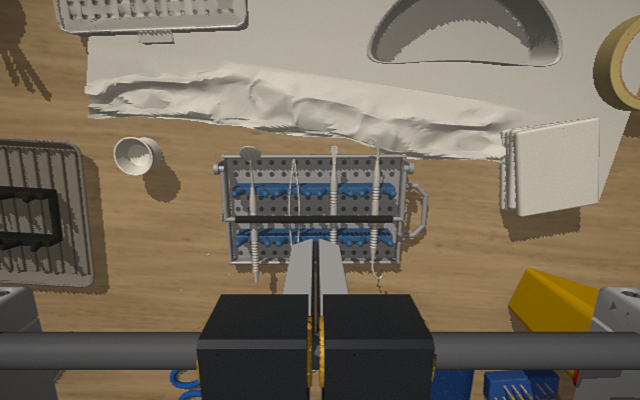

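Everything looks seated and the bar lies along the centre line (row 218, about 216 expected when shut). Since that can't resolve a few mm of height, I'll touch the sleeve lightly at its shut height to make sure.

```bash
python3 -m inch '[[-33,0,0,0,0,0],[-33,0,40,0,0,0],[-33,0,80,0,0,0],[-33,0,120,0,0,0],[-33,0,150,0,0,0],[-33,0,162,0,0,0],[-33,0,168,0,0,0],[-33,0,172,0,0,0],[-33,0,175,0,0,0],[-33,0,176,0,0,0],[-33,0,176,0,0,0],[-33,0,176,0,0,0]]'
```

```text
t: 30.98
eef_pos: [0.516, -0.1998, 0.073]
tool_rot: [0.999, 0.034, 0.001, 0.001]
force: [-0.3, 0.1, 0.4]
width: 0.0005
grip_force: 0.0
```

There's no contact at tip z 0.051, so the sleeve centre is at or below 0.047 m, which means the bar is shut to within about 0.04 rad. Retreating and handing in.

```bash
python3 -m inch '[[0,0,-20,0,0,0],[0,0,-55,0,0,0],[0,0,-95,0,0,0],[0,0,-130,0,0,0],[0,0,-150,0,0,0],[0,0,-150,0,0,0],[0,0,-150,0,0,0],[0,0,-150,0,0,0]]'
python3 chk.py wL mirror_mid pusher_mid scaler_mid tweezers_mid && python3 -c "
from cell import robot; print(robot.finish_job())"
```

```text
t: 31.65
eef_pos: [0.5142, -0.1988, 0.2205]
tool_rot: [0.999, 0.034, -0.001, -0.0]
force: [-0.2, 0.8, -1.2]
width: 0.0007
grip_force: 0.0
[ 0.51415228 -0.19881031  0.22045823] 0.0007284399818625964
pusher_mid 0.73 [337. 178.  10. 135.]
   rack 0.0778 -0.0212
   rack 0.0133 -0.0214
   rack -0.0582 -0.0216
scaler_mid 0.76 [382. 171.  13. 135.]
   rack 0.0858 -0.0662
   rack 0.0217 -0.067
   rack -0.0494 -0.068
tweezers_mid 0.76 [296. 183.  15. 115.]
   rack 0.0622 0.022
   rack 0.0078 0.0225
   rack -0.0514 0.023
the job is handed in; nothing more can be done
None
```

The job is handed in at about 32 s: scaler, pusher, tweezers and mirror lie in steriliser cradles 1–4 in that order, the bar is shut and the cup was not touched; the hand-in returned no verdict.

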